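# Unload the capped weight magazine onto the scale

### The job

Take the push-and-turn cap off the spring-loaded weight magazine without forcing it, move every weight from the magazine onto the round pan of the small scale in one neat flat stack, and then close the empty magazine again with its cap, pressed down and turned back until it is locked under both hooks. Leave the gauge and the tape roll where they are.

Things in the scene. Friction and masses are not known exactly. Their poses are not given: they have to be found in the camera images.
- magazine: Spring-loaded magazine, fixed to the bench: grey round foot 150 mm across, four steel guide rods (tops 82 mm above the bench) round the weights, two aluminium hooks at its +x and -x. Origin: on its axis at bench level; z up. At its +y and -y sides nothing stands outside the rods above 75 mm once the cap is off, so fingers can reach the rim of the top weight there.
- hook_pocket (a point): Middle of the underside of the +x hook's roof, 76 mm above the bench, 57 mm from the axis; axes as the magazine's; the -x hook is the same turned by pi. Roof 50 to 72 mm from the axis, 32 mm wide, top 88 mm up. Seen from above, an end wall closes its clockwise end; a red tooth hangs 5 mm down at its counter-clockwise end. The pocket between, 20 mm long, holds a cap ear.
- cap_grip (a point): Blue cap, 350 g: an upside-down cup 92 mm across, 41 mm high, inside 84 mm across and 36 mm deep, that goes over the rods. On its flat top a wing to grip: bar 64 mm long (cap x), 14 mm thick (cap y), 26 mm high. This point is the wing's middle, 54 mm above the skirt's lower edge; z up. It lies 124 mm above the bench when locked, 127 mm when resting unlocked on the ring.
- cap_ear (a point): Outer end of the ear at cap +x (another at -x), 59 mm from the axis, 3 mm above the skirt's lower edge; ears 14 mm wide, 6 mm thick; axes as the cap's. Locked: both ears in the pockets, cap x along magazine x (either way round), held up against the roofs by the spring. Pushed down 6 mm the ears pass under the teeth; turned 0.5 rad counter-clockwise (from above) they are clear of the roofs.
- spring_ring (a joint): White ring that pushes the cap's skirt up; 0: cap locked, 0.003 m: up (no cap, or cap unlocked), -0.009 m: bottomed. Pushing the locked cap down 6 mm takes about 9 N, bottoming it 11 N. To open: push down, turn the cap 0.8 to 1.2 rad counter-clockwise while pushed, lift. To lock: put it on with its ears that far counter-clockwise, push to -0.006 or lower, turn clockwise to the end walls, let go.
- lifter (a joint): White sprung platform under the stack of weights: height (m) of its top above 60 mm over the bench; -0.010 with four weights, 0.022 when empty. Each weight taken away lets it rise 10 mm, so the top weight always stands about 80 to 90 mm above the bench (within 3 mm).
- weight_A_center (a point): Flat round slotted steel weight, 59 mm across, 9.5 mm thick, 195 g; this point is its centre, 5 mm above its underside; z up. Either face may be up. All are alike; 2 to 4 lie stacked in the magazine, the others are absent. Only the top one can be taken, by its rim; fingertips more than 9 mm below its top would grip the next one too.
- weight_B_center (a point): as weight_A
- weight_C_center (a point): as weight_A
- weight_D_center (a point): as weight_A
- pan_top (a point): Small round scale, fixed to the bench, white body 112 mm across, with a steel pan 100 mm across. This point is the centre of the pan's flat top face, 40 mm above the bench; z up.
- gauge: Pressure gauge lying on the bench, 105x68x32 mm, bystander; origin under its middle.
- tape_roll: Black roll of tape lying flat, 55 mm across, 19 mm high, bystander; origin under its middle.
- cap: The cap again (see cap_grip): origin in the middle of its skirt's lower edge; axes as cap_grip's.
There are look-alikes about, which are no part of the job. There is more than one size of the part that bears pan_top; the job needs the larger.

How it is judged:
By the outcome, as a careful person would: the job done as asked, in the order asked, and still so for the second after the job is handed in, with the robot touching nothing.
Of weight_A, weight_B, weight_C, weight_D only 2 to 4 are there at a start; the rules pass over those that are not, and their reading is None.
At some moment in a run one of cap may be knocked a few centimetres aside while the robot is not near it.
Once in a run the grip may slacken for a moment while it holds something.
It also fails if it takes over 210 s, if anything falls off the work surface, if the arm or the gripper's body presses on something with over 40 N, if the wrist force passes 120 N, or if a joint passes its speed limit or range.

### The arm

A 7-joint arm with a two-finger parallel gripper is mounted at the origin on a cart in front of the work surface, level with it; the furniture and walls round the work are solid. World frame = base frame: x ahead of the robot, y to its left, z up, the work surface at z = 0. Lengths are in m, angles in rad, forces in N, time in s.
With the tool pointing down it reaches from about 0.4 to 0.85 m from the base axis. Payload 10.4 kg.
Tool frame: the origin (TCP) lies at the very end of the fingers, on their centre line; the grasp point (between the pads) lies 19 mm behind it; z points along the fingers, y is the direction in which the jaws open and shut (so a half turn about z gives the same grasp; the last joint's range is limited). The gripper opens to 87 mm and grips with 3 to 60 N. Pads are 19 mm wide; open, the fingers measure 117 mm over their backs; the gripper's body (75 mm by 190 mm) begins 51 mm behind the grasp point.
Start: joints at [1.125, 0.332, -0.065, 1.46, 0.022, 1.35, -0.088], TCP at [0.256, -0.57, 0.223] pointing down, gripper open.
Joint ranges: [-2.6, 2.6], [-0.5, 2.12], [-1.47, 1.34], [0.16, 2.42], [-1.27, 4.41], [0.06, 2.06], [-2.6, 2.6]. Speed limits (rad/s): [2.22, 2.22, 2.79, 2.79, 3.14, 3.14, 3.14].

### API

Orientations are given as a 3x3 rotation matrix whose columns are the frame's x, y, z axes.
In Python, from cell import env gives the robot as it stands. The module is installed in compiled form; this text tells all that it offers.
- The arm moves only by the tool apply_moves, never from a script. Its argument "increments" is a list of rows, each a list of 6 numbers: the shift along the world's x, y, z in mm, then the turn, a rotation vector about the world's x, y, z in degrees. A call has exactly 5 rows; each row is the pose to reach, as a shift and turn from the pose commanded when the call began; what a row does not reach only later rows make up. A row lasts 1/12 s, in which the tool goes at most 41.7 mm and 7.16 degrees, less where a joint would pass 70% of its speed; a pose out of reach is approached as far as the arm can. A call with a gripper value outside its range is refused whole. "claw" is the closure in counts, from 0 (fully open) to 255 (shut), set as the call begins (left out, the last holds). The fingers move at their own pace and stop on an object; "force" is the grip in N (left out, the last holds). Time passes only in rows, so rows that repeat a pose let the fingers close, or fill a call up. It gives the time, the measured TCP pose, the force and the opening at its end, in the units of the state.
- env.read_state(): the state, without advancing time (a new reading comes with each control period).
- env.get_image(name): name is "scene" or "side" or "wrist"; returns (picture, depth): 400x640x3 uint8, red, green, blue; 400x640 float32, m along the optical axis (not along the pixel's ray), 0 where there is no reading.
- env.camera_info(name): a dict with "K" (3x3 intrinsics, pixels), "origin" and "attitude" of the camera in the world. Camera axes: x right, y up, looking along -z (the intrinsics and any distortion apply to the point x, -y, -z); pixel columns grow to the right and rows downward; lengths in m; the calibration is good to about 2 mm. A picture is of the moment at which its call begins: read the wrist's pose just before it. camera_info takes no time and is no camera call; for the wrist camera it gives the pose at the moment of the call.
- env.finish_job(): hands the job in, once; it reports no verdict.
Trained networks look in the newest picture that a camera, given by its name, has taken for a name from the list of things; names that differ only in an ending like _2 or _b are one class to them, and where a whole thing is asked for, a point or a joint stands for the part that bears it (a point fixed in the world has none). Each returns a list of dicts, best first, with "conf" (0 to 1); they miss things now and then, are a little off and sometimes report something else, mostly with a low value. They report only what shows in the picture. A call takes as long as a camera call. They do not tell look-alikes from the thing itself.
- env.find_in(camera, label): "position" ([column, row] in pixels, amid what is visible of it).
The state is a dict: "t": time; "joints": joint angles; "dq": joint speeds; "tau": joint torques, N m; "position": TCP position; "tcp_rot": TCP orientation; "contact_force": force on the tool from outside, world axes, zero at the start; "ft_torque": the same for the moment, N m; "grip_width": opening from 0.0 (shut) to 1.0 (fully open).
Only numpy, scipy, OpenCV 4.12 (cv2) and the standard library are available. Lean on these libraries where they do the work, as an engineer would, in place of code of your own. Each camera call takes 0.05 s, during which the arm holds its last target. There are 200 camera calls.

## Working session

There is one attempt and no reset: what is moved stays moved. The work goes in short steps, Python scripts to look and compute and a tool call to move; the robot and the scene stay as the last step left them, time stands still between calls to the robot, and variables do not carry over. Pictures are saved under pics/ and viewed, about 12 in all and at most 16, crops included, and the job is handed in when it is done.

Besides the shell and the picture viewer there is one more tool, called after "Request:" by a JSON object that holds its "api" and its "payload", one argument or row to a line. apply_moves: Moves the arm, as the interface text tells. Its arguments: {"type":"object","properties":{"increments":{"type":"array","items":{"type":"array","items":{"type":"number"}}},"claw":{"type":"number"},"force":{"type":"number"}},"required":["increments"]}

```bash
mkdir -p pics
cat > h.py <<'E'
from cell import env
import numpy as np, cv2
def snap(n,fn=None):
    im,d=env.get_image(n); ci=env.camera_info(n)
    if fn: cv2.imwrite('pics/'+fn,cv2.cvtColor(im,cv2.COLOR_RGB2BGR))
    return im,d,ci
def cloud(d,ci):
    K=np.array(ci['K']);R=np.array(ci['attitude']);o=np.array(ci['origin'])
    if R.shape!=(3,3): print(R)
    v,u=np.indices(d.shape)
    p=np.stack([(u-K[0,2])/K[0,0]*d,-(v-K[1,2])/K[1,1]*d,-d],-1)
    return p@R.T+o
def proj(P,ci):
    K=np.array(ci['K']);R=np.array(ci['attitude']);o=np.array(ci['origin'])
    q=(np.array(P)-o)@R; return [K[0,2]+K[0,0]*q[0]/-q[2],K[1,2]+K[1,1]*q[1]/q[2]]
E
python3 - <<'E'
from h import *
s=env.read_state();print(s['t'],s['position'],s['tcp_rot'],s['grip_width'])
for n in('scene','side'):
    im,d,ci=snap(n,n+'0.png');print(n,ci);P=cloud(d,ci)
    np.save(n+'.npy',P)
    for l in('magazine','cap_grip','cap','pan_top','gauge','tape_roll','cap_ear'):
        for r in env.find_in(n,l)[:4]:
            c,w=map(int,r['position']);print(n,l,r['conf'],c,w,P[w,c].round(3))
E
```

```text
0.0 [ 0.2562944  -0.56962089  0.2217725 ] [[ 9.11940064e-01  4.10323008e-01 -5.89816527e-04]
 [ 4.10323431e-01 -9.11939235e-01  1.23052935e-03]
 [-3.29623275e-05 -1.36418456e-03 -9.99999069e-01]] 1.0022638016681302
scene {'K': array([[422.88711388,   0.        , 313.2874617 ],
       [  0.        , 422.88711388, 199.32289814],
       [  0.        ,   0.        ,   1.        ]]), 'origin': array([0.18567514, 0.16730064, 0.65695724]), 'attitude': array([[-0.80344393,  0.38396913, -0.4550226 ],
       [-0.59507483, -0.54237007,  0.59306041],
       [-0.01907375,  0.74726328,  0.66425431]])}
scene magazine 0.92 266 232 [ 0.631 -0.251  0.035]
scene cap_grip 0.93 263 206 [ 0.626 -0.248  0.112]
scene cap 0.83 265 203 [ 0.629 -0.258  0.111]
scene pan_top 0.96 354 238 [ 0.479 -0.347  0.028]
scene pan_top 0.81 324 296 [ 0.441 -0.189  0.041]
scene gauge 0.57 375 206 [ 0.492 -0.453  0.03 ]
scene tape_roll 0.71 335 199 [ 0.584 -0.432  0.018]
scene cap_ear 0.55 264 206 [ 0.624 -0.249  0.112]
side {'K': array([[374.75617593,   0.        , 320.8941951 ],
       [  0.        , 374.75617593, 198.77093199],
       [  0.        ,   0.        ,   1.        ]]), 'origin': array([0.48812778, 0.3283543 , 0.60245747]), 'attitude': array([[-0.99278304,  0.05638049, -0.10584455],
       [-0.1185279 , -0.59559989,  0.79448846],
       [-0.01824735,  0.8013002 ,  0.59798413]])}
side magazine 0.78 286 249 [ 0.643 -0.242  0.032]
side cap_grip 0.7 285 219 [ 0.64  -0.248  0.111]
side cap 0.63 287 221 [ 0.635 -0.242  0.112]
side pan_top 0.81 363 226 [ 0.48  -0.337  0.03 ]
side pan_top 0.64 374 269 [ 0.454 -0.193  0.043]
side gauge 0.65 357 197 [ 0.498 -0.447  0.031]
side gauge 0.34 288 219 [ 0.634 -0.247  0.113]
side gauge 0.23 376 273 [ 0.45  -0.185  0.041]
side tape_roll 0.6 318 204 [ 0.596 -0.424  0.019]
side cap_ear 0.77 290 220 [ 0.629 -0.244  0.113]
```

View pics/scene0.png

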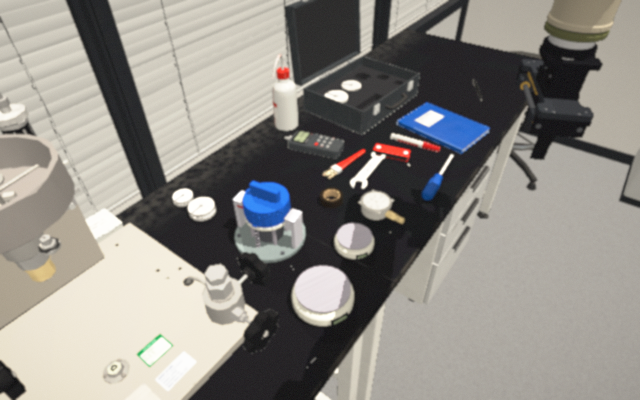

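Run:
```python
from h import *
for n in('scene','side'):
    P=np.load(n+'.npy')
    d=lambda c:np.hypot(P[...,0]-c[0],P[...,1]-c[1])
    # pan
    for c in((.45,-.19),(.48,-.34)):
        m=(d(c)<.08)&(abs(P[...,2]-.04)<.004)
        q=P[m][:,:2]; 
        if len(q): print(n,'z40',len(q),cv2.minEnclosingCircle(q.astype(np.float32)),q.mean(0),np.median(P[m][:,2]))
    for z in(.1,.111,.124,.137):
        m=(d((.635,-.25))<.08)&(abs(P[...,2]-z)<.003);q=P[m][:,:2].astype(np.float32)
        if len(q)>5:print(n,z,len(q),cv2.minEnclosingCircle(q),cv2.minAreaRect(q))
    m=(d((.635,-.25))<.08)&(abs(P[...,2]-.087)<.004)
    print(len(P[m]));
```

```text
scene z40 2069 ((0.4537537395954132, -0.2029697149991989), 0.05078893154859543) [ 0.45252746 -0.2011537 ] 0.040297880242772144
scene 0.1 115 ((0.6372711658477783, -0.2697238624095917), 0.04698286950588226) ((0.6211132407188416, -0.258117139339447), (0.09358693659305573, 0.047193653881549835), 54.47332000732422)
scene 0.111 787 ((0.6401150822639465, -0.2709801495075226), 0.046155896037817) ((0.6390170454978943, -0.27044928073883057), (0.09024757146835327, 0.0884750634431839), 72.2992935180664)
scene 0.124 69 ((0.6394134759902954, -0.27006593346595764), 0.031880028545856476) ((0.6376405954360962, -0.2651779055595398), (0.06349721550941467, 0.014356282539665699), 19.93511962890625)
scene 0.137 170 ((0.6393296718597412, -0.27049463987350464), 0.031889189034700394) ((0.6394038200378418, -0.2710302770137787), (0.06299200654029846, 0.015205510891973972), 7.87183141708374)
386
side z40 1482 ((0.4546523690223694, -0.2024746984243393), 0.0510750450193882) [ 0.45545879 -0.19922345] 0.04117483948452649
side 0.1 93 ((0.6407172083854675, -0.2643967866897583), 0.04562165215611458) ((0.6349227428436279, -0.24479597806930542), (0.09104199707508087, 0.041364409029483795), 16.46898651123047)
side 0.111 586 ((0.6423171758651733, -0.2704920768737793), 0.0467243567109108) ((0.6425326466560364, -0.2709078788757324), (0.0883876234292984, 0.09226063638925552), 8.443778991699219)
side 0.124 71 ((0.6421277523040771, -0.27025529742240906), 0.032148852944374084) ((0.6407261490821838, -0.26494571566581726), (0.06409769505262375, 0.010982846841216087), 14.787572860717773)
side 0.137 159 ((0.6423407196998596, -0.26876524090766907), 0.031623147428035736) ((0.642277181148529, -0.26900234818458557), (0.06191609054803848, 0.015797438099980354), 10.35891342163086)
356
```

Run:
```python
from h import *
P=np.concatenate([np.load(n+'.npy').reshape(-1,3) for n in('scene','side')])
x,y,z=P.T
H=np.zeros((20,18))
for i in range(20):
    for j in range(18):
        m=(abs(x-(.3+.03*i))<.015)&(abs(y-(-.55+.03*j))<.015)
        H[i,j]=z[m].max() if m.any() else -1
print('y',(-.55+.03*np.arange(18)).round(2))
for i in range(20):print(round(.3+.03*i,2),(H[i]*1000).astype(int))
```

```text
y [-0.55 -0.52 -0.49 -0.46 -0.43 -0.4  -0.37 -0.34 -0.31 -0.28 -0.25 -0.22
 -0.19 -0.16 -0.13 -0.1  -0.07 -0.04]
0.3 [  467  -743  -741 -1000 -1000 -1000 -1000 -1000 -1000 -1000 -1000 -1000
 -1000 -1000 -1000 -1000 -1000 -1000]
0.33 [ -742  -742  -742  -740 -1000 -1000 -1000 -1000 -1000 -1000 -1000 -1000
 -1000 -1000 -1000 -1000 -1000 -1000]
0.36 [2 3 2 2 2 3 3 3 2 3 3 2 3 3 3 3 2 3]
0.39 [ 3  3  3  3  3  3  2  4  3  3  3 40 40 20  3  3  3  4]
0.42 [26  3  3 19  3  3  3  3  3  4 43 43 43 42  3  3  3  3]
0.45 [ 17   3   3  29   3   2  32  32  31   3  43  43  44  44   3 101 121 116]
0.48 [  4   2  35  35  35  31  33  32  31   2  44  43  43  43   3 102 120 117]
0.51 [  3   2  35  34  36   2  32  32  31   4   3  43  43  98 103  62 110 109]
0.54 [  3   4  34  36  33   2   2   2   3   4   3   3   4 119 121 109 160 159]
0.57 [  8   8   3  20  23  20   3   3  88  91  89  11   2 119 120 107 159 158]
0.6 [    9     9     4    21    21    20     2    12   113   138   114   110
    12    97   102 -1000    93    65]
0.63 [ 12  10   3  21  21   3   2   1 113 139 138 114  13   3   3  62  89  67]
0.66 [   13    13     9     4     2     2     1 -1000   113   139   139   113
    13     3     4    63    70    65]
0.69 [    4     3     3     4     3     2    -1 -1000   111   114   114    16
    11     3     3    63    65    65]
0.72 [27  3  4  4  2  3  1  2 14 91 90 11  3  4  3 63 65 65]
0.75 [29  2  4  3  3  3  5  2  2  3  3  4  3  4  2 63 64 66]
0.78 [31  2  3  3  3  3  3  3  3  3 22 21  4  3  3 63 64 65]
0.81 [30  3  4  3  2  4  3  4  3 19 22 22  3  3  3 63 64 64]
0.84 [ 15   4   3   3   4   3   3   4   3  18  22  22   4   3   2  62  63 265]
0.87 [180   3   4   3   3   3   3   3   3   3  21  19   2   4   4  61  61 350]
```

Request:
{"api": "apply_moves", "payload": {
  "increments": [
    [25, 20, 20, 0, 0, -4],
    [50, 40, 40, 0, 0, -8],
    [75, 60, 60, 0, 0, -12],
    [105, 80, 75, 0, 0, -15],
    [135, 100, 80, 0, 0, -15]
  ]
}}

```text
t: 1.22
position: [0.3929, -0.4696, 0.3058]
tcp_rot: [[0.988, 0.156, 0.003], [0.156, -0.988, -0.003], [0.002, 0.004, -1.0]]
contact_force: [0.6, 0.0, -0.0]
grip_width: 1.001
```

Request:
{"api": "apply_moves", "payload": {
  "increments": [
    [30, 24, 0, 0, 0, 0],
    [60, 48, 0, 0, 0, 0],
    [90, 72, 0, 0, 0, 0],
    [120, 96, 0, 0, 0, 0],
    [150, 120, 0, 0, 0, 0]
  ]
}}

```text
t: 1.63
position: [0.5427, -0.3487, 0.3028]
tcp_rot: [[0.987, 0.16, 0.0], [0.16, -0.987, -0.0], [0.0, 0.0, -1.0]]
contact_force: [0.1, -0.7, -0.3]
grip_width: 1.0
```

Request:
{"api": "apply_moves", "payload": {
  "increments": [
    [30, 24, 0, 0, 0, 0],
    [60, 48, -10, 0, 0, 0],
    [80, 65, -20, 0, 0, 0],
    [98, 80, -20, 0, 0, 0],
    [98, 80, -20, 0, 0, 0]
  ]
}}

```text
t: 2.05
position: [0.6425, -0.2641, 0.2807]
tcp_rot: [[0.986, 0.167, -0.001], [0.167, -0.986, 0.004], [-0.0, -0.004, -1.0]]
contact_force: [0.5, 0.4, 1.6]
grip_width: 0.994
```

```bash
cat > capfit.py <<'E'
from h import *
def fit(c0,n='wrist',fn=None,zt=None,rad=.07):
    s=env.read_state();im,d,ci=snap(n,fn);P=cloud(d,ci);np.save(n+'.npy',P)
    print('tcp',s['position'].round(4),'tool y ang',np.degrees(np.arctan2(s['tcp_rot'][1,1],s['tcp_rot'][0,1])).round(1),'cam',ci['origin'].round(3))
    r=np.hypot(P[...,0]-c0[0],P[...,1]-c0[1])
    for z in (zt or(.0875,.111,.137)):
        m=(r<rad)&(abs(P[...,2]-z)<.004);q=P[m][:,:2].astype(np.float32)
        if len(q)>20:print(z,len(q),np.median(P[m][:,2]).round(4),'circ',cv2.minEnclosingCircle(q),'rect',cv2.minAreaRect(q))
    return im,d,ci,P
E
python3 - <<'E'
from capfit import *
im,d,ci,P=fit((.641,-.27),fn='w1.png')
m=(np.hypot(P[...,0]-.641,P[...,1]+.27)<.08)&(abs(P[...,2]-.0875)<.004)
q=P[m]; a=q[q[:,0]>.641];b=q[q[:,0]<.641]
for k in(a,b):
  if len(k):print(len(k),k.mean(0),cv2.minAreaRect(k[:,:2].astype(np.float32)))
E
```

```text
tcp [ 0.6425 -0.2641  0.2807] tool y ang -80.4 cam [ 0.705 -0.257  0.444]
0.0875 986 0.0887 circ ((0.6410871744155884, -0.27132970094680786), 0.07000908255577087) rect ((0.6405518651008606, -0.26475149393081665), (0.139662504196167, 0.06146625801920891), 4.412589073181152)
0.111 5004 0.1117 circ ((0.6400344371795654, -0.2751191258430481), 0.04600929841399193) rect ((0.6406657099723816, -0.27514946460723877), (0.0910068154335022, 0.09067001938819885), 73.0040283203125)
0.137 935 0.1374 circ ((0.6406542062759399, -0.2739645838737488), 0.031812865287065506) rect ((0.6408162117004395, -0.27502381801605225), (0.06279543042182922, 0.014000620692968369), 8.33066177368164)
673 [ 0.6999936  -0.26616486  0.08861411] ((0.6894140243530273, -0.25478315353393555), (0.03930173069238663, 0.06518857181072235), 23.15130615234375)
449 [ 0.57912489 -0.28438895  0.08867273] ((0.5796115398406982, -0.2845195233821869), (0.021178118884563446, 0.031238505616784096), 9.148130416870117)
```

View pics/w1.png

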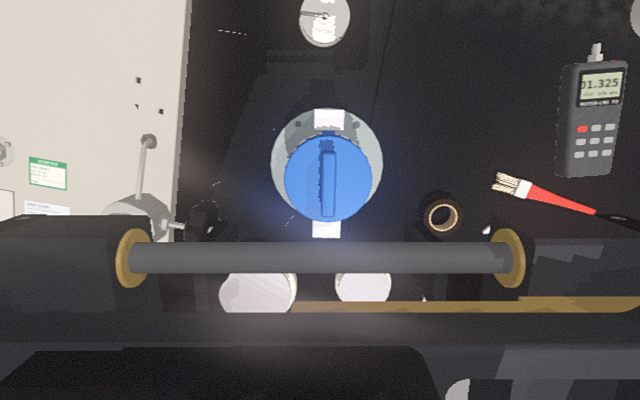

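Request:
{"api": "apply_moves", "payload": {
  "increments": [
    [-2, -11, -20, 0, 0, -1.2],
    [-2, -11, -55, 0, 0, -1.2],
    [-2, -11, -85, 0, 0, -1.2],
    [-2, -11, -110, 0, 0, -1.2],
    [-2, -11, -110, 0, 0, -1.2]
  ],
  "claw": 0
}}

```text
t: 2.52
position: [0.6341, -0.2815, 0.1668]
tcp_rot: [[0.99, 0.138, -0.008], [0.138, -0.99, 0.002], [-0.008, -0.003, -1.0]]
contact_force: [-1.5, -1.0, -1.7]
grip_width: 1.004
```

Run:
```python
from capfit import *
im,d,ci,P=fit((.641,-.275),fn='w2.png')
```

```text
tcp [ 0.6341 -0.2815  0.1668] tool y ang -82.1 cam [ 0.7   -0.273  0.332]
0.0875 480 0.091 circ ((0.6408814191818237, -0.2747313380241394), 0.0699566900730133) rect ((0.6430844068527222, -0.28332987427711487), (0.13896991312503815, 0.06111688166856766), 12.508953094482422)
0.111 7867 0.1143 circ ((0.6434309482574463, -0.27236801385879517), 0.04594344645738602) rect ((0.6494984030723572, -0.2714211344718933), (0.07867150753736496, 0.09123863279819489), 7.593444347381592)
0.137 1678 0.1401 circ ((0.6472140550613403, -0.2731497287750244), 0.02855013869702816) rect ((0.6471138000488281, -0.27161505818367004), (0.05609600991010666, 0.01401987299323082), 8.502520561218262)
```

Request:
{"api": "apply_moves", "payload": {
  "increments": [
    [5, 8, 0, 0, 0, 0],
    [5, 8, -5, 0, 0, 0],
    [5, 8, -5, 0, 0, 0],
    [5, 8, -5, 0, 0, 0],
    [5, 8, -5, 0, 0, 0]
  ]
}}

```text
t: 2.98
position: [0.6427, -0.2732, 0.1685]
tcp_rot: [[0.99, 0.14, 0.001], [0.14, -0.99, -0.001], [0.001, 0.001, -1.0]]
contact_force: [0.5, -0.3, -1.0]
grip_width: 1.002
```

Run:
```python
from capfit import *
im,d,ci,P=fit((.641,-.275),fn='w2.png')
print(env.read_state()['contact_force'])
```

```text
tcp [ 0.6427 -0.2732  0.1685] tool y ang -82.0 cam [ 0.707 -0.264  0.331]
0.0875 1650 0.0878 circ ((0.6410459876060486, -0.2746783196926117), 0.06999124586582184) rect ((0.6428124308586121, -0.2802499830722809), (0.13966012001037598, 0.06944320350885391), 18.189537048339844)
0.111 8921 0.1108 circ ((0.6415604948997498, -0.27196210622787476), 0.0459139347076416) rect ((0.6525600552558899, -0.270419716835022), (0.06941191852092743, 0.09114304184913635), 8.035355567932129)
0.137 1573 0.1365 circ ((0.6504960060119629, -0.27018722891807556), 0.0232964176684618) rect ((0.6508036851882935, -0.2704864740371704), (0.0452154278755188, 0.013787977397441864), 8.360502243041992)
[-0.62798333 -0.41359852 -0.84117075]
```

View pics/w2.png

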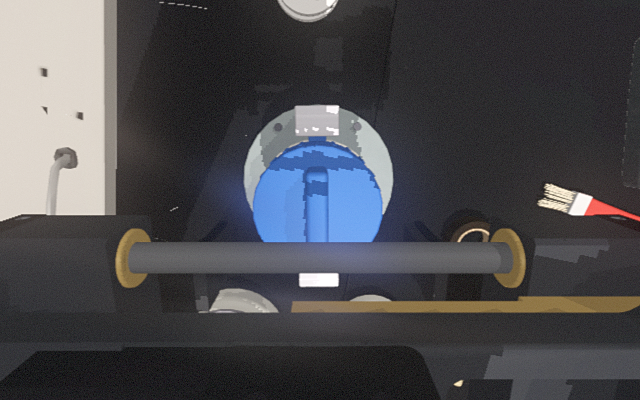

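Request:
{"api": "apply_moves", "payload": {
  "increments": [
    [-1, 1, -15, 0, 0, 0.3],
    [-1, 1, -35, 0, 0, 0.3],
    [-1, 1, -47, 0, 0, 0.3],
    [-1, 1, -53, 0, 0, 0.3],
    [-1, 1, -53, 0, 0, 0.3]
  ]
}}

```text
t: 3.45
position: [0.6407, -0.2719, 0.113]
tcp_rot: [[0.989, 0.145, -0.002], [0.145, -0.989, 0.001], [-0.002, -0.001, -1.0]]
contact_force: [-0.1, 0.1, -0.8]
grip_width: 0.999
```

Request:
{"api": "apply_moves", "payload": {
  "increments": [
    [0, 0, 0, 0, 0, 0],
    [0, 0, 0, 0, 0, 0],
    [0, 0, 0, 0, 0, 0],
    [0, 0, 0, 0, 0, 0],
    [0, 0, 0, 0, 0, 0]
  ],
  "claw": 255,
  "force": 40
}}

```text
t: 3.87
position: [0.6417, -0.2721, 0.1152]
tcp_rot: [[0.989, 0.145, 0.001], [0.145, -0.989, -0.0], [0.001, 0.001, -1.0]]
contact_force: [1.3, -0.2, -0.0]
grip_width: 0.709
```

Request:
{"api": "apply_moves", "payload": {
  "increments": [
    [0, 0, 0, 0, 0, 0],
    [0, 0, 0, 0, 0, 0],
    [0, 0, 0, 0, 0, 0],
    [0, 0, 0, 0, 0, 0],
    [0, 0, 0, 0, 0, 0]
  ]
}}

```text
t: 4.28
position: [0.6415, -0.272, 0.1146]
tcp_rot: [[0.989, 0.145, 0.0], [0.145, -0.989, -0.0], [0.0, 0.0, -1.0]]
contact_force: [0.2, 0.1, 0.4]
grip_width: 0.328
```

Request:
{"api": "apply_moves", "payload": {
  "increments": [
    [0, 0, 0, 0, 0, 0],
    [0, 0, 0, 0, 0, 0],
    [0, 0, 0, 0, 0, 0],
    [0, 0, 0, 0, 0, 0],
    [0, 0, 0, 0, 0, 0]
  ]
}}

```text
t: 4.7
position: [0.6415, -0.2719, 0.1146]
tcp_rot: [[0.989, 0.145, -0.0], [0.145, -0.989, 0.0], [-0.0, -0.0, -1.0]]
contact_force: [-1.8, 0.9, -0.1]
grip_width: 0.16
```

Request:
{"api": "apply_moves", "payload": {
  "increments": [
    [0, 0, -2, 0, 0, 0],
    [0, 0, -4, 0, 0, 0],
    [0, 0, -6, 0, 0, 0],
    [0, 0, -7, 0, 0, 0],
    [0, 0, -7, 0, 0, 0]
  ]
}}

```text
t: 5.12
position: [0.6417, -0.272, 0.1084]
tcp_rot: [[0.989, 0.145, 0.001], [0.145, -0.989, -0.0], [0.001, 0.0, -1.0]]
contact_force: [-2.4, 0.7, 8.2]
grip_width: 0.157
```

Request:
{"api": "apply_moves", "payload": {
  "increments": [
    [0, 0, -1, 0, 0, 2],
    [0, 0, -1, 0, 0, 8],
    [0, 0, -1, 0, 0, 14],
    [0, 0, -1, 0, 0, 20],
    [0, 0, -1, 0, 0, 26]
  ]
}}

```text
t: 5.53
position: [0.6427, -0.2723, 0.1083]
tcp_rot: [[0.823, 0.568, 0.003], [0.568, -0.823, -0.001], [0.002, 0.003, -1.0]]
contact_force: [0.6, 1.1, 8.4]
grip_width: 0.156
```

Request:
{"api": "apply_moves", "payload": {
  "increments": [
    [0, 0, 0, 0, 0, 6],
    [0, 0, 0, 0, 0, 12],
    [0, 0, 0, 0, 0, 18],
    [0, 0, 0, 0, 0, 24],
    [0, 0, 0, 0, 0, 30]
  ]
}}

```text
t: 5.95
position: [0.6424, -0.2723, 0.1081]
tcp_rot: [[0.429, 0.903, 0.003], [0.903, -0.429, -0.001], [0.0, 0.003, -1.0]]
contact_force: [-0.0, 0.5, 8.2]
grip_width: 0.159
```

Request:
{"api": "apply_moves", "payload": {
  "increments": [
    [0, 0, 3, 0, 0, 1],
    [0, 0, 8, 0, 0, 1],
    [0, 0, 14, 0, 0, 1],
    [0, 0, 20, 0, 0, 1],
    [0, 0, 28, 0, 0, 1]
  ]
}}

```text
t: 6.37
position: [0.6406, -0.2718, 0.1337]
tcp_rot: [[0.418, 0.909, -0.002], [0.909, -0.418, 0.001], [-0.0, -0.002, -1.0]]
contact_force: [-0.5, 0.1, -3.5]
grip_width: 0.155
```

Request:
{"api": "apply_moves", "payload": {
  "increments": [
    [0, 0, 20, 0, 0, 0],
    [0, 0, 50, 0, 0, 0],
    [5, -15, 70, 0, 0, 0],
    [18, -45, 72, 0, 0, 0],
    [30, -80, 72, 0, 0, 0]
  ]
}}

```text
t: 6.78
position: [0.6731, -0.3507, 0.21]
tcp_rot: [[0.415, 0.91, 0.004], [0.91, -0.415, -0.001], [0.001, 0.004, -1.0]]
contact_force: [0.4, -1.5, -4.1]
grip_width: 0.157
```

Request:
{"api": "apply_moves", "payload": {
  "increments": [
    [10, -30, 0, 0, 0, 0],
    [18, -62, -25, 0, 0, 0],
    [18, -62, -60, 0, 0, 0],
    [18, -62, -90, 0, 0, 0],
    [18, -62, -120, 0, 0, 0]
  ]
}}

```text
t: 7.2
position: [0.6887, -0.4142, 0.0838]
tcp_rot: [[0.418, 0.908, -0.002], [0.908, -0.418, 0.001], [0.0, -0.002, -1.0]]
contact_force: [0.4, 0.3, -2.9]
grip_width: 0.158
```

Request:
{"api": "apply_moves", "payload": {
  "increments": [
    [0, 0, -15, 0, 0, 0],
    [0, 0, -28, 0, 0, 0],
    [0, 0, -36, 0, 0, 0],
    [0, 0, -39, 0, 0, 0],
    [0, 0, -40, 0, 0, 0]
  ]
}}

```text
t: 7.62
position: [0.6899, -0.4142, 0.0475]
tcp_rot: [[0.418, 0.909, 0.001], [0.909, -0.418, -0.001], [-0.0, 0.001, -1.0]]
contact_force: [-0.3, 0.2, -3.0]
grip_width: 0.156
```

Request:
{"api": "apply_moves", "payload": {
  "increments": [
    [0, 0, -1, 0, 0, 0],
    [0, 0, -1, 0, 0, 0],
    [0, 0, -1, 0, 0, 0],
    [0, 0, -1, 0, 0, 0],
    [0, 0, -1, 0, 0, 0]
  ]
}}

```text
t: 8.03
position: [0.6897, -0.4141, 0.0462]
tcp_rot: [[0.417, 0.909, 0.001], [0.909, -0.417, -0.0], [-0.0, 0.001, -1.0]]
contact_force: [0.6, -0.4, -2.4]
grip_width: 0.153
```

Request:
{"api": "apply_moves", "payload": {
  "increments": [
    [0, 0, -2, 0, 0, 0],
    [0, 0, -2, 0, 0, 0],
    [0, 0, -2, 0, 0, 0],
    [0, 0, -2, 0, 0, 0],
    [0, 0, -2, 0, 0, 0]
  ]
}}

```text
t: 8.45
position: [0.6898, -0.4141, 0.0446]
tcp_rot: [[0.418, 0.909, 0.001], [0.909, -0.418, -0.001], [0.0, 0.001, -1.0]]
contact_force: [-2.1, 1.5, 5.7]
grip_width: 0.157
```

Request:
{"api": "apply_moves", "payload": {
  "increments": [
    [0, 0, 0, 0, 0, 0],
    [0, 0, 0, 0, 0, 0],
    [0, 0, 1, 0, 0, 0],
    [0, 0, 1, 0, 0, 0],
    [0, 0, 1, 0, 0, 0]
  ],
  "claw": 150
}}

```text
t: 8.87
position: [0.6895, -0.414, 0.0444]
tcp_rot: [[0.418, 0.909, 0.0], [0.909, -0.418, 0.0], [0.0, 0.0, -1.0]]
contact_force: [0.1, 0.6, 0.9]
grip_width: 0.389
```

Request:
{"api": "apply_moves", "payload": {
  "increments": [
    [0, 0, 15, 0, 0, 0],
    [0, 0, 45, 0, 0, 0],
    [0, 0, 85, 0, 0, 0],
    [0, 0, 125, 0, 0, 0],
    [0, 0, 165, 0, 0, 0]
  ]
}}

```text
t: 9.28
position: [0.6892, -0.4139, 0.2129]
tcp_rot: [[0.417, 0.909, 0.001], [0.909, -0.417, -0.0], [0.0, 0.001, -1.0]]
contact_force: [1.6, -2.1, 1.7]
grip_width: 0.406
```

Request:
{"api": "apply_moves", "payload": {
  "increments": [
    [-8, 20, 20, 0, 0, -6],
    [-16, 45, 30, 0, 0, -12],
    [-24, 75, 30, 0, 0, -18],
    [-32, 100, 30, 0, 0, -24],
    [-40, 120, 30, 0, 0, -30]
  ],
  "claw": 0
}}

```text
t: 9.7
position: [0.6495, -0.2913, 0.2415]
tcp_rot: [[0.818, 0.575, 0.002], [0.575, -0.818, 0.0], [0.002, 0.001, -1.0]]
contact_force: [0.7, -0.1, 0.7]
grip_width: 0.705
```

Request:
{"api": "apply_moves", "payload": {
  "increments": [
    [-8, 22, 0, 0, 0, -7],
    [-8, 22, 0, 0, 0, -14],
    [-8, 22, 0, 0, 0, -21],
    [-8, 22, 0, 0, 0, -26.5],
    [-8, 22, 0, 0, 0, -26.5]
  ]
}}

```text
t: 10.12
position: [0.6416, -0.2717, 0.2411]
tcp_rot: [[0.989, 0.149, 0.001], [0.149, -0.989, -0.001], [0.001, 0.001, -1.0]]
contact_force: [-0.3, 0.2, -0.1]
grip_width: 0.987
```

Request:
{"api": "apply_moves", "payload": {
  "increments": [
    [0, 0, 0, 0, 0, 0],
    [0, 0, 0, 0, 0, 0],
    [0, 0, 0, 0, 0, 0],
    [0, 0, 0, 0, 0, 0],
    [0, 0, 0, 0, 0, 0]
  ]
}}

```text
t: 10.53
position: [0.6415, -0.272, 0.2395]
tcp_rot: [[0.988, 0.154, -0.0], [0.154, -0.988, 0.0], [-0.0, -0.0, -1.0]]
contact_force: [0.2, 0.2, 0.4]
grip_width: 0.999
```

Run:
```python
from capfit import *
im,d,ci,P=fit((.641,-.272),fn='w3.png',zt=(.070,.080,.088,.094),rad=.045)
r=np.hypot(P[...,0]-.641,P[...,1]+.272)
print(np.histogram(P[r<.045][:,2],bins=np.arange(0,.12,.003)))
import sys
for l in('weight_A_center','cap_grip','spring_ring'):
    for x in env.find_in('wrist',l)[:3]:
        c,w=map(int,x['position']);print(l,x['conf'],c,w,P[w,c].round(4))
```

```text
tcp [ 0.6415 -0.272   0.2395] tool y ang -81.1 cam [ 0.705 -0.262  0.402]
0.07 1121 0.0725 circ ((0.6410084962844849, -0.27201059460639954), 0.04508296027779579) rect ((0.6409956812858582, -0.27193769812583923), (0.08936192095279694, 0.08945727348327637), 70.4452896118164)
0.08 319 0.0806 circ ((0.6420110464096069, -0.2721622586250305), 0.039295975118875504) rect ((0.6419454216957092, -0.2720772325992584), (0.0615510568022728, 0.053195808082818985), 8.73442268371582)
0.088 2703 0.0901 circ ((0.6416965126991272, -0.2721882462501526), 0.029668405652046204) rect ((0.6419668793678284, -0.2722218632698059), (0.058572541922330856, 0.05825894698500633), 47.45620346069336)
0.094 1530 0.0905 circ ((0.6418652534484863, -0.27189165353775024), 0.029574736952781677) rect ((0.641908586025238, -0.27218717336654663), (0.05777133256196976, 0.05796821787953377), 67.88263702392578)
(array([   0,    0,   95,  705,   20,   18,   16,   12,   24,   16,   18,
        114,   71,    8,   16,    7,   10,   18,   14,   15,    7,   11,
         79,  288,  833,   40,  170,  129,   40, 1141, 1530,    0,    0,
          0,    0,    0,    0,    0,    0]), array([0.   , 0.003, 0.006, 0.009, 0.012, 0.015, 0.018, 0.021, 0.024,
       0.027, 0.03 , 0.033, 0.036, 0.039, 0.042, 0.045, 0.048, 0.051,
       0.054, 0.057, 0.06 , 0.063, 0.066, 0.069, 0.072, 0.075, 0.078,
       0.081, 0.084, 0.087, 0.09 , 0.093, 0.096, 0.099, 0.102, 0.105,
       0.108, 0.111, 0.114, 0.117]))
cap_grip 0.75 448 146 [ 0.694  -0.3952  0.0682]
spring_ring 0.86 340 208 [ 0.6163 -0.2968  0.0808]
```

View pics/w3.png

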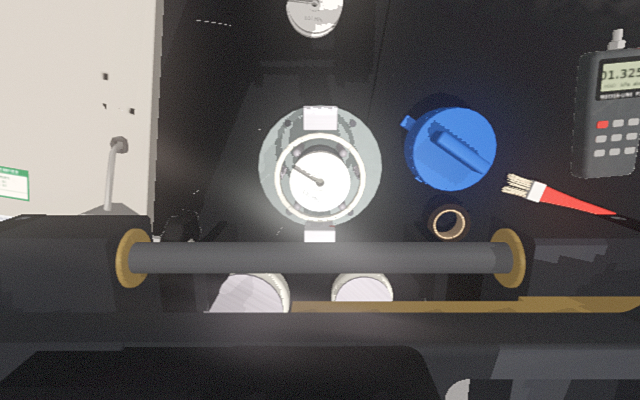

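Request:
{"api": "apply_moves", "payload": {
  "increments": [
    [0, 0, -35, 0, 0, 0],
    [0, 0, -75, 0, 0, 0],
    [0, 0, -110, 0, 0, 0],
    [0, 0, -140, 0, 0, 0],
    [0, 0, -157, 0, 0, 0]
  ],
  "force": 30
}}

```text
t: 11.15
position: [0.6395, -0.2714, 0.0782]
tcp_rot: [[0.988, 0.154, -0.005], [0.154, -0.988, 0.002], [-0.004, -0.002, -1.0]]
contact_force: [0.1, -0.3, 0.6]
grip_width: 0.999
```

Request:
{"api": "apply_moves", "payload": {
  "increments": [
    [0, 0, 0, 0, 0, 0],
    [0, 0, 0, 0, 0, 0],
    [0, 0, 0, 0, 0, 0],
    [0, 0, 0, 0, 0, 0],
    [0, 0, 0, 0, 0, 0]
  ]
}}

```text
t: 11.57
position: [0.6424, -0.2723, 0.0845]
tcp_rot: [[0.988, 0.153, 0.003], [0.153, -0.988, -0.001], [0.002, 0.001, -1.0]]
contact_force: [-0.2, -0.0, 0.3]
grip_width: 1.002
```

Request:
{"api": "apply_moves", "payload": {
  "increments": [
    [0, 0, -1, 0, 0, 0],
    [0, 0, -1, 0, 0, 0],
    [0, 0, -1, 0, 0, 0],
    [0, 0, -1, 0, 0, 0],
    [0, 0, -1, 0, 0, 0]
  ],
  "claw": 255,
  "force": 30
}}

```text
t: 11.98
position: [0.6415, -0.272, 0.0816]
tcp_rot: [[0.988, 0.153, 0.0], [0.153, -0.988, -0.0], [0.0, 0.0, -1.0]]
contact_force: [0.1, 0.4, 0.4]
grip_width: 0.706
```

Request:
{"api": "apply_moves", "payload": {
  "increments": [
    [0, 0, 0, 0, 0, 0],
    [0, 0, 0, 0, 0, 0],
    [0, 0, 0, 0, 0, 0],
    [0, 0, 0, 0, 0, 0],
    [0, 0, 0, 0, 0, 0]
  ]
}}

```text
t: 12.4
position: [0.6414, -0.272, 0.0815]
tcp_rot: [[0.988, 0.153, -0.0], [0.153, -0.988, -0.0], [-0.0, 0.0, -1.0]]
contact_force: [0.3, 0.2, -0.4]
grip_width: 0.67
```

Request:
{"api": "apply_moves", "payload": {
  "increments": [
    [0, 0, 3, 0, 0, 0],
    [0, 0, 9, 0, 0, 0],
    [0, 0, 18, 0, 0, 0],
    [0, 0, 30, 0, 0, 0],
    [0, 0, 45, 0, 0, 0]
  ]
}}

```text
t: 12.82
position: [0.6411, -0.2718, 0.1273]
tcp_rot: [[0.988, 0.153, -0.001], [0.153, -0.988, 0.0], [-0.001, -0.0, -1.0]]
contact_force: [0.7, -0.7, -1.9]
grip_width: 0.668
```

Request:
{"api": "apply_moves", "payload": {
  "increments": [
    [0, 0, 30, 0, 0, 0],
    [-15, 5, 55, 0, 0, 6],
    [-45, 15, 65, 0, 0, 13],
    [-80, 27, 65, 0, 0, 20],
    [-115, 40, 65, 0, 0, 27]
  ]
}}

```text
t: 13.23
position: [0.5258, -0.2318, 0.1934]
tcp_rot: [[0.807, 0.59, 0.002], [0.59, -0.807, -0.002], [0.001, 0.003, -1.0]]
contact_force: [0.4, -0.1, -0.1]
grip_width: 0.667
```

Request:
{"api": "apply_moves", "payload": {
  "increments": [
    [-30, 10, 0, 0, 0, 7],
    [-60, 21, 0, 0, 0, 14],
    [-72, 28, 0, 0, 0, 21],
    [-72, 28, 0, 0, 0, 21],
    [-72, 28, 0, 0, 0, 21]
  ]
}}

```text
t: 13.65
position: [0.4545, -0.2042, 0.1931]
tcp_rot: [[0.548, 0.836, 0.002], [0.836, -0.548, -0.002], [-0.001, 0.003, -1.0]]
contact_force: [0.5, -0.0, -2.3]
grip_width: 0.672
```

Run:
```python
from capfit import *
im,d,ci,P=fit((.4545,-.204),fn='w4.png',zt=(.040,),rad=.07)
im,d,ci,P=fit((.4545,-.204),n='side',zt=(.040,),rad=.07)
```

```text
tcp [ 0.4545 -0.2042  0.1931] tool y ang -33.3 cam [ 0.49  -0.15   0.355]
0.04 5273 0.0397 circ ((0.45569559931755066, -0.2036956548690796), 0.049888014793395996) rect ((0.46293124556541443, -0.19277003407478333), (0.07308326661586761, 0.09882042557001114), 57.10832214355469)
tcp [ 0.455  -0.2044  0.1928] tool y ang -33.3 cam [0.488 0.328 0.602]
0.04 1481 0.0412 circ ((0.4545922577381134, -0.2025088369846344), 0.050973858684301376) rect ((0.4558425843715668, -0.20189231634140015), (0.09895970672369003, 0.0996452271938324), 17.00126838684082)
```

View pics/w4.png

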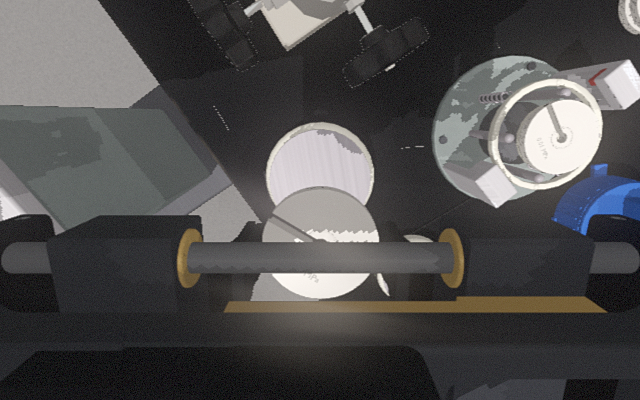

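Request:
{"api": "apply_moves", "payload": {
  "increments": [
    [1, 0, -35, 0, 0, 0],
    [1, 0, -75, 0, 0, 0],
    [1, 0, -105, 0, 0, 0],
    [1, 0, -128, 0, 0, 0],
    [1, 0, -140, 0, 0, 0]
  ]
}}

```text
t: 14.17
position: [0.4546, -0.2034, 0.0485]
tcp_rot: [[0.548, 0.836, -0.003], [0.836, -0.548, 0.002], [0.0, -0.004, -1.0]]
contact_force: [-0.2, -0.2, -2.2]
grip_width: 0.667
```

Request:
{"api": "apply_moves", "payload": {
  "increments": [
    [0, 0, -2, 0, 0, 0],
    [0, 0, -4, 0, 0, 0],
    [0, 0, -6, 0, 0, 0],
    [0, 0, -8, 0, 0, 0],
    [0, 0, -10, 0, 0, 0]
  ]
}}

```text
t: 14.58
position: [0.4563, -0.2044, 0.0426]
tcp_rot: [[0.547, 0.837, 0.002], [0.837, -0.547, -0.001], [0.0, 0.002, -1.0]]
contact_force: [-0.2, 0.1, -1.6]
grip_width: 0.667
```

Request:
{"api": "apply_moves", "payload": {
  "increments": [
    [0, 0, -1, 0, 0, 0],
    [0, 0, -1, 0, 0, 0],
    [0, 0, -1, 0, 0, 0],
    [0, 0, -1, 0, 0, 0],
    [0, 0, -1, 0, 0, 0]
  ]
}}

```text
t: 15.0
position: [0.4556, -0.204, 0.0408]
tcp_rot: [[0.547, 0.837, 0.0], [0.837, -0.547, -0.0], [-0.0, 0.0, -1.0]]
contact_force: [-0.0, -0.0, -0.9]
grip_width: 0.67
```

Request:
{"api": "apply_moves", "payload": {
  "increments": [
    [0, 0, -1, 0, 0, 0],
    [0, 0, -1, 0, 0, 0],
    [0, 0, -1, 0, 0, 0],
    [0, 0, -1, 0, 0, 0],
    [0, 0, -1, 0, 0, 0]
  ]
}}

```text
t: 15.42
position: [0.4556, -0.2041, 0.0407]
tcp_rot: [[0.547, 0.837, 0.0], [0.837, -0.547, -0.001], [-0.0, 0.0, -1.0]]
contact_force: [-6.0, 1.6, 12.6]
grip_width: 0.664
```

Request:
{"api": "apply_moves", "payload": {
  "increments": [
    [0, 0, 0, 0, 0, 0],
    [0, 0, 0, 0, 0, 0],
    [0, 0, 1, 0, 0, 0],
    [0, 0, 1, 0, 0, 0],
    [0, 0, 1, 0, 0, 0]
  ],
  "claw": 0
}}

```text
t: 15.83
position: [0.4552, -0.2038, 0.0405]
tcp_rot: [[0.547, 0.837, -0.001], [0.837, -0.547, 0.0], [-0.0, -0.001, -1.0]]
contact_force: [-3.8, 3.0, 6.4]
grip_width: 0.948
```

Request:
{"api": "apply_moves", "payload": {
  "increments": [
    [0, 0, 15, 0, 0, 0],
    [0, 0, 50, 0, 0, 0],
    [0, 0, 90, 0, 0, 0],
    [0, 0, 130, 0, 0, 0],
    [0, 0, 150, 0, 0, 0]
  ]
}}

```text
t: 16.25
position: [0.4567, -0.2042, 0.1951]
tcp_rot: [[0.547, 0.837, 0.004], [0.837, -0.547, -0.002], [0.001, 0.005, -1.0]]
contact_force: [1.4, -1.1, 0.7]
grip_width: 0.996
```

Request:
{"api": "apply_moves", "payload": {
  "increments": [
    [30, -10, 0, 0, 0, -7],
    [65, -22, 0, 0, 0, -14],
    [100, -34, 0, 0, 0, -21],
    [135, -46, 0, 0, 0, -28],
    [165, -59, 0, 0, 0, -35]
  ]
}}

```text
t: 16.67
position: [0.6222, -0.2631, 0.1898]
tcp_rot: [[0.93, 0.366, -0.001], [0.366, -0.93, 0.0], [-0.0, -0.0, -1.0]]
contact_force: [0.4, -0.8, 0.6]
grip_width: 1.002
```

Request:
{"api": "apply_moves", "payload": {
  "increments": [
    [21, -9, 0, 0, 0, -7],
    [21, -9, 0, 0, 0, -13],
    [21, -9, 0, 0, 0, -13],
    [21, -9, 0, 0, 0, -13],
    [21, -9, 0, 0, 0, -13]
  ]
}}

```text
t: 17.08
position: [0.641, -0.2717, 0.1906]
tcp_rot: [[0.988, 0.157, -0.0], [0.157, -0.988, -0.0], [-0.0, 0.0, -1.0]]
contact_force: [-1.1, 0.4, -0.5]
grip_width: 1.001
```

```bash
cat > look.py <<'E'
from capfit import *
import sys
fit((.642,-.272),zt=(.088,.084),rad=.036,fn=sys.argv[1])
P=np.load('wrist.npy');r=np.hypot(P[...,0]-.642,P[...,1]+.272)
print('z in r<25mm',np.percentile(P[r<.025][:,2],[5,25,50,75,95]).round(4))
im,d,ci=snap('side');P=cloud(d,ci);r=np.hypot(P[...,0]-.455,P[...,1]+.203)
m=(r<.045);z=P[m][:,2];top=np.percentile(z[z<.12],95);mm=m&(abs(P[...,2]-top)<.004)
print('stack top',top,cv2.minEnclosingCircle(P[mm][:,:2].astype(np.float32)))
E
python3 look.py w5.png
```

```text
tcp [ 0.641  -0.2717  0.1906] tool y ang -81.0 cam [ 0.705 -0.262  0.353]
0.088 3666 0.0907 circ ((0.6417089700698853, -0.2721495032310486), 0.029679708182811737) rect ((0.6417919397354126, -0.27195680141448975), (0.05888666957616806, 0.05797836557030678), 9.65119743347168)
0.084 366 0.0818 circ ((0.6419793963432312, -0.2719920873641968), 0.0360431894659996) rect ((0.6417258977890015, -0.27066466212272644), (0.058598220348358154, 0.054269734770059586), 8.996918678283691)
z in r<25mm [0.0896 0.0911 0.2947 0.3031 0.31  ]
stack top 0.05183789196428288 ((0.4563216269016266, -0.20249329507350922), 0.03046669065952301)
```

Request:
{"api": "apply_moves", "payload": {
  "increments": [
    [0, 0, -35, 0, 0, 0],
    [0, 0, -65, 0, 0, 0],
    [0, 0, -88, 0, 0, 0],
    [0, 0, -102, 0, 0, 0],
    [0, 0, -107, 0, 0, 0]
  ]
}}

```text
t: 17.6
position: [0.64, -0.2717, 0.0813]
tcp_rot: [[0.988, 0.154, -0.003], [0.154, -0.988, 0.001], [-0.003, -0.001, -1.0]]
contact_force: [-0.3, -0.4, 0.3]
grip_width: 0.998
```

Request:
{"api": "apply_moves", "payload": {
  "increments": [
    [0, 0, -1, 0, 0, 0],
    [0, 0, -2, 0, 0, 0],
    [0, 0, -2, 0, 0, 0],
    [0, 0, -2, 0, 0, 0],
    [0, 0, -2, 0, 0, 0]
  ]
}}

```text
t: 18.02
position: [0.6421, -0.2722, 0.0828]
tcp_rot: [[0.988, 0.153, 0.002], [0.153, -0.988, -0.001], [0.002, 0.001, -1.0]]
contact_force: [-0.1, -1.1, 0.4]
grip_width: 1.001
```

Request:
{"api": "apply_moves", "payload": {
  "increments": [
    [0, 0, 0, 0, 0, 0],
    [0, 0, 0, 0, 0, 0],
    [0, 0, 0, 0, 0, 0],
    [0, 0, 0, 0, 0, 0],
    [0, 0, 0, 0, 0, 0]
  ],
  "claw": 255
}}

```text
t: 18.43
position: [0.6415, -0.272, 0.0816]
tcp_rot: [[0.988, 0.153, -0.0], [0.153, -0.988, -0.0], [-0.0, 0.0, -1.0]]
contact_force: [-0.5, -0.4, 0.5]
grip_width: 0.706
```

Request:
{"api": "apply_moves", "payload": {
  "increments": [
    [0, 0, 0, 0, 0, 0],
    [0, 0, 0, 0, 0, 0],
    [0, 0, 0, 0, 0, 0],
    [0, 0, 0, 0, 0, 0],
    [0, 0, 0, 0, 0, 0]
  ]
}}

```text
t: 18.85
position: [0.6415, -0.2719, 0.0815]
tcp_rot: [[0.988, 0.153, -0.0], [0.153, -0.988, -0.0], [-0.0, 0.0, -1.0]]
contact_force: [-0.1, 0.2, 0.7]
grip_width: 0.667
```

Request:
{"api": "apply_moves", "payload": {
  "increments": [
    [0, 0, 3, 0, 0, 0],
    [0, 0, 9, 0, 0, 0],
    [0, 0, 18, 0, 0, 0],
    [0, 0, 30, 0, 0, 0],
    [0, 0, 45, 0, 0, 0]
  ]
}}

```text
t: 19.27
position: [0.6412, -0.2718, 0.1274]
tcp_rot: [[0.988, 0.153, -0.001], [0.153, -0.988, 0.0], [-0.001, -0.0, -1.0]]
contact_force: [0.7, 0.4, -3.0]
grip_width: 0.669
```

Request:
{"api": "apply_moves", "payload": {
  "increments": [
    [0, 0, 30, 0, 0, 0],
    [-15, 5, 55, 0, 0, 6],
    [-45, 15, 65, 0, 0, 13],
    [-80, 27, 65, 0, 0, 20],
    [-115, 40, 65, 0, 0, 27]
  ]
}}

```text
t: 19.68
position: [0.5259, -0.2317, 0.1935]
tcp_rot: [[0.807, 0.59, 0.003], [0.59, -0.807, -0.002], [0.001, 0.003, -1.0]]
contact_force: [-0.7, -0.8, -1.8]
grip_width: 0.664
```

Request:
{"api": "apply_moves", "payload": {
  "increments": [
    [-30, 10, 0, 0, 0, 7],
    [-60, 21, 0, 0, 0, 14],
    [-71, 28, -20, 0, 0, 21],
    [-71, 28, -55, 0, 0, 21],
    [-71, 28, -85, 0, 0, 21]
  ]
}}

```text
t: 20.1
position: [0.4556, -0.2044, 0.1077]
tcp_rot: [[0.547, 0.837, 0.003], [0.837, -0.547, -0.003], [-0.001, 0.004, -1.0]]
contact_force: [0.1, -0.0, -2.1]
grip_width: 0.665
```

Request:
{"api": "apply_moves", "payload": {
  "increments": [
    [0, 0, -25, 0, 0, 0],
    [0, 0, -40, 0, 0, 0],
    [0, 0, -48, 0, 0, 0],
    [0, 0, -51, 0, 0, 0],
    [0, 0, -51, 0, 0, 0]
  ]
}}

```text
t: 20.52
position: [0.4559, -0.2041, 0.0562]
tcp_rot: [[0.547, 0.837, 0.001], [0.837, -0.547, -0.0], [0.0, 0.001, -1.0]]
contact_force: [-0.4, 0.3, -1.2]
grip_width: 0.667
```

Request:
{"api": "apply_moves", "payload": {
  "increments": [
    [0, 0, -1, 0, 0, 0],
    [0, 0, -2, 0, 0, 0],
    [0, 0, -3, 0, 0, 0],
    [0, 0, -4, 0, 0, 0],
    [0, 0, -4, 0, 0, 0]
  ]
}}

```text
t: 20.93
position: [0.4555, -0.2041, 0.0517]
tcp_rot: [[0.547, 0.837, 0.0], [0.837, -0.547, -0.0], [-0.0, 0.0, -1.0]]
contact_force: [-0.8, -0.3, -1.8]
grip_width: 0.665
```

Request:
{"api": "apply_moves", "payload": {
  "increments": [
    [0, 0, -1, 0, 0, 0],
    [0, 0, -1, 0, 0, 0],
    [0, 0, -1.5, 0, 0, 0],
    [0, 0, -1.5, 0, 0, 0],
    [0, 0, -1.5, 0, 0, 0]
  ]
}}

```text
t: 21.35
position: [0.4555, -0.204, 0.0501]
tcp_rot: [[0.547, 0.837, 0.0], [0.837, -0.547, 0.0], [0.0, 0.0, -1.0]]
contact_force: [0.2, -0.4, -2.5]
grip_width: 0.665
```

Request:
{"api": "apply_moves", "payload": {
  "increments": [
    [0, 0, 0, 0, 0, 0],
    [0, 0, 0, 0, 0, 0],
    [0, 0, 0, 0, 0, 0],
    [0, 0, 0, 0, 0, 0],
    [0, 0, 0, 0, 0, 0]
  ],
  "claw": 0
}}

```text
t: 21.77
position: [0.4556, -0.204, 0.0502]
tcp_rot: [[0.547, 0.837, 0.0], [0.837, -0.547, -0.0], [0.0, 0.0, -1.0]]
contact_force: [1.0, -0.3, -0.1]
grip_width: 0.946
```

Request:
{"api": "apply_moves", "payload": {
  "increments": [
    [0, 0, 15, 0, 0, 0],
    [0, 0, 50, 0, 0, 0],
    [0, 0, 90, 0, 0, 0],
    [0, 0, 130, 0, 0, 0],
    [0, 0, 140.5, 0, 0, 0]
  ]
}}

```text
t: 22.18
position: [0.4579, -0.2046, 0.1968]
tcp_rot: [[0.547, 0.837, 0.007], [0.837, -0.547, -0.004], [0.001, 0.008, -1.0]]
contact_force: [0.5, 0.1, -0.4]
grip_width: 0.999
```

Request:
{"api": "apply_moves", "payload": {
  "increments": [
    [30, -10, 0, 0, 0, -7],
    [65, -22, 0, 0, 0, -14],
    [100, -34, 0, 0, 0, -21],
    [135, -46, 0, 0, 0, -28],
    [165, -59, 0, 0, 0, -35]
  ]
}}

```text
t: 22.6
position: [0.6224, -0.2632, 0.19]
tcp_rot: [[0.93, 0.366, 0.0], [0.366, -0.93, -0.0], [0.0, 0.0, -1.0]]
contact_force: [0.7, 0.2, 0.3]
grip_width: 0.997
```

Request:
{"api": "apply_moves", "payload": {
  "increments": [
    [21, -9, 0, 0, 0, -7],
    [21, -9, 0, 0, 0, -13],
    [21, -9, 0, 0, 0, -13],
    [21, -9, 0, 0, 0, -13],
    [21, -9, 0, 0, 0, -13]
  ]
}}

```text
t: 23.02
position: [0.6411, -0.2718, 0.1908]
tcp_rot: [[0.988, 0.157, 0.0], [0.157, -0.988, -0.0], [-0.0, 0.0, -1.0]]
contact_force: [0.2, -0.9, -0.1]
grip_width: 1.001
```

```bash
python3 look.py w6.png
```

```text
tcp [ 0.6411 -0.2718  0.1908] tool y ang -81.0 cam [ 0.705 -0.262  0.353]
0.084 3357 0.0822 circ ((0.642113447189331, -0.2719974219799042), 0.03599442541599274) rect ((0.641971230506897, -0.2719523012638092), (0.058032695204019547, 0.05473167449235916), 8.500661849975586)
z in r<25mm [0.0814 0.0826 0.2948 0.3031 0.31  ]
stack top 0.06134449024224823 ((0.45613083243370056, -0.2028527557849884), 0.030359549447894096)
```

View pics/w6.png

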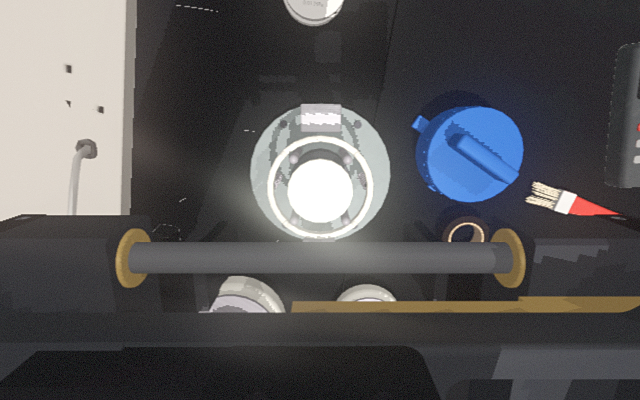

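Run:
```python
from h import *
P=np.load('wrist.npy')
m=(np.hypot(P[...,0]-.69,P[...,1]+.414)<.1)&(P[...,1]<-.33)
for z in(.041,.067):
    k=m&(abs(P[...,2]-z)<.004);q=P[k][:,:2].astype(np.float32);print(z,len(q),np.median(P[k][:,2]),cv2.minEnclosingCircle(q),cv2.minAreaRect(q))
```

```text
0.041 5766 0.041217110573172344 ((0.6897109150886536, -0.41405317187309265), 0.04606323316693306) ((0.6898930072784424, -0.41346392035484314), (0.09003382921218872, 0.09105441719293594), 68.11238098144531)
0.067 1149 0.06691882120709175 ((0.6906070113182068, -0.41454026103019714), 0.032268721610307693) ((0.6897074580192566, -0.4141174852848053), (0.06404842436313629, 0.014430535025894642), 65.45111846923828)
```

Request:
{"api": "apply_moves", "payload": {
  "increments": [
    [8, -25, 10, 0, 0, 7],
    [16, -55, 20, 0, 0, 14],
    [25, -85, 20, 0, 0, 21],
    [34, -110, 20, 0, 0, 28],
    [42, -130, 20, 0, 0, 35]
  ]
}}

```text
t: 23.53
position: [0.6827, -0.405, 0.2112]
tcp_rot: [[0.718, 0.696, 0.0], [0.696, -0.718, -0.001], [-0.001, 0.001, -1.0]]
contact_force: [0.4, 0.5, -0.1]
grip_width: 1.0
```

Request:
{"api": "apply_moves", "payload": {
  "increments": [
    [6, -12, 0, 0, 0, 7],
    [6, -12, 0, 0, 0, 14],
    [6, -12, 0, 0, 0, 20],
    [6, -12, 0, 0, 0, 20],
    [6, -12, 0, 0, 0, 20]
  ]
}}

```text
t: 23.95
position: [0.6893, -0.414, 0.211]
tcp_rot: [[0.443, 0.896, 0.001], [0.896, -0.443, 0.0], [0.0, 0.0, -1.0]]
contact_force: [0.5, -0.0, -0.7]
grip_width: 0.999
```

Run:
```python
from capfit import *
im,d,ci,P=fit((.69,-.414),fn='w7.png',zt=(.041,.067),rad=.09)
```

```text
tcp [ 0.6893 -0.414   0.211 ] tool y ang -26.3 cam [ 0.718 -0.356  0.373]
0.041 5037 0.0411 circ ((0.6901161670684814, -0.4140307903289795), 0.045911356806755066) rect ((0.6898394823074341, -0.41354984045028687), (0.09060312807559967, 0.0903766006231308), 65.03641510009766)
0.067 930 0.0668 circ ((0.691760778427124, -0.41469821333885193), 0.032057251781225204) rect ((0.6901036500930786, -0.41390153765678406), (0.06381023675203323, 0.013948177918791771), 65.33352661132812)
```

View pics/w7.png

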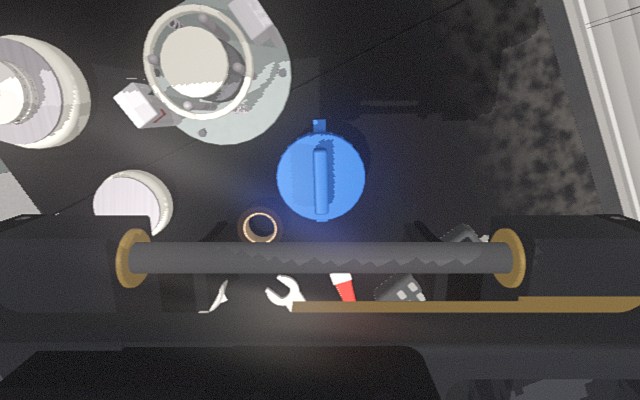

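Request:
{"api": "apply_moves", "payload": {
  "increments": [
    [0.5, 0, -35, 0, 0, 1.5],
    [0.5, 0, -75, 0, 0, 1.5],
    [0.5, 0, -110, 0, 0, 1.5],
    [0.5, 0, -135, 0, 0, 1.5],
    [0.5, 0, -150, 0, 0, 1.5]
  ]
}}

```text
t: 24.42
position: [0.6882, -0.4132, 0.0567]
tcp_rot: [[0.419, 0.908, -0.004], [0.908, -0.419, 0.002], [-0.0, -0.004, -1.0]]
contact_force: [-0.5, 0.4, -0.5]
grip_width: 0.999
```

Request:
{"api": "apply_moves", "payload": {
  "increments": [
    [0, 0, -6, 0, 0, 0],
    [0, 0, -11, 0, 0, 0],
    [0, 0, -14, 0, 0, 0],
    [0, 0, -15.5, 0, 0, 0],
    [0, 0, -15.5, 0, 0, 0]
  ],
  "claw": 120,
  "force": 45
}}

```text
t: 24.83
position: [0.6906, -0.4143, 0.0465]
tcp_rot: [[0.418, 0.909, 0.002], [0.909, -0.418, -0.001], [-0.0, 0.002, -1.0]]
contact_force: [0.4, -0.8, -0.4]
grip_width: 0.702
```

Request:
{"api": "apply_moves", "payload": {
  "increments": [
    [0, 0, 0, 0, 0, 0],
    [0, 0, 0, 0, 0, 0],
    [0, 0, 0, 0, 0, 0],
    [0, 0, 0, 0, 0, 0],
    [0, 0, 0, 0, 0, 0]
  ],
  "claw": 255
}}

```text
t: 25.25
position: [0.69, -0.414, 0.0453]
tcp_rot: [[0.418, 0.909, 0.0], [0.909, -0.418, -0.0], [0.0, 0.0, -1.0]]
contact_force: [0.6, 0.4, 0.6]
grip_width: 0.325
```

Request:
{"api": "apply_moves", "payload": {
  "increments": [
    [0, 0, 0, 0, 0, 0],
    [0, 0, 0, 0, 0, 0],
    [0, 0, 0, 0, 0, 0],
    [0, 0, 0, 0, 0, 0],
    [0, 0, 0, 0, 0, 0]
  ]
}}

```text
t: 25.67
position: [0.6899, -0.414, 0.0451]
tcp_rot: [[0.417, 0.909, 0.0], [0.909, -0.417, 0.0], [0.0, -0.0, -1.0]]
contact_force: [-0.8, 0.8, 1.4]
grip_width: 0.16
```

Request:
{"api": "apply_moves", "payload": {
  "increments": [
    [0, 0, 5, 0, 0, 0],
    [0, 0, 20, 0, 0, 0],
    [0, 0, 55, 0, 0, 0],
    [0, 0, 95, 0, 0, 0],
    [0, 0, 135, 0, 0, 0]
  ]
}}

```text
t: 26.08
position: [0.6894, -0.4137, 0.1822]
tcp_rot: [[0.417, 0.909, -0.001], [0.909, -0.417, 0.001], [0.0, -0.001, -1.0]]
contact_force: [1.5, -0.3, -3.2]
grip_width: 0.153
```

Request:
{"api": "apply_moves", "payload": {
  "increments": [
    [-5, 15, 30, 0, 0, 0],
    [-15, 45, 30, 0, 0, 0],
    [-27, 80, 30, 0, 0, 0],
    [-38, 112, 30, 0, 0, 0],
    [-46, 136, 30, 0, 0, 0]
  ]
}}

```text
t: 26.5
position: [0.6434, -0.2745, 0.2117]
tcp_rot: [[0.416, 0.91, 0.001], [0.91, -0.416, 0.0], [0.001, 0.001, -1.0]]
contact_force: [0.5, 1.3, -3.7]
grip_width: 0.157
```

Request:
{"api": "apply_moves", "payload": {
  "increments": [
    [-2, 6, -10, 0, 0, 0],
    [-2, 6, -25, 0, 0, 0],
    [-2, 6, -40, 0, 0, 0],
    [-2, 6, -50, 0, 0, 0],
    [-2, 6, -50, 0, 0, 0]
  ]
}}

```text
t: 26.92
position: [0.6408, -0.2718, 0.1583]
tcp_rot: [[0.417, 0.909, -0.003], [0.909, -0.417, 0.001], [-0.0, -0.003, -1.0]]
contact_force: [-1.2, 0.4, -4.2]
grip_width: 0.155
```

Run:
```python
from capfit import *
im,d,ci,P=fit((.642,-.272),fn='w8.png',zt=(.158,.184),rad=.06)
```

```text
tcp [ 0.6408 -0.2718  0.1583] tool y ang -24.7 cam [ 0.668 -0.213  0.322]
0.158 7316 0.1556 circ ((0.6432401537895203, -0.26775795221328735), 0.044463299214839935) rect ((0.6408742070198059, -0.26255905628204346), (0.08222807198762894, 0.07476315647363663), 31.42338752746582)
0.184 2362 0.1815 circ ((0.6432258486747742, -0.26820844411849976), 0.02790168672800064) rect ((0.6450531482696533, -0.26856932044029236), (0.055286627262830734, 0.0315566211938858), 81.73353576660156)
```

View pics/w8.png

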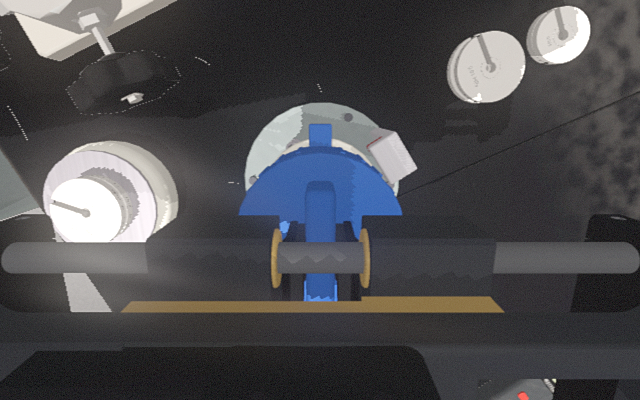

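Request:
{"api": "apply_moves", "payload": {
  "increments": [
    [0, 0, -5, 0, 0, 0],
    [0, 0, -13, 0, 0, 0],
    [0, 0, -22, 0, 0, 0],
    [0, 0, -30, 0, 0, 0],
    [0, 0, -36, 0, 0, 0]
  ]
}}

```text
t: 27.38
position: [0.6415, -0.2719, 0.1226]
tcp_rot: [[0.417, 0.909, -0.001], [0.909, -0.417, 0.0], [-0.0, -0.001, -1.0]]
contact_force: [-0.7, 0.4, -3.3]
grip_width: 0.158
```

Request:
{"api": "apply_moves", "payload": {
  "increments": [
    [0, 0, -2, 0, 0, 0],
    [0, 0, -4, 0, 0, 0],
    [0, 0, -5, 0, 0, 0],
    [0, 0, -5, 0, 0, 0],
    [0, 0, -5, 0, 0, 0]
  ]
}}

```text
t: 27.8
position: [0.6422, -0.272, 0.1194]
tcp_rot: [[0.417, 0.909, 0.001], [0.909, -0.417, -0.0], [0.0, 0.001, -1.0]]
contact_force: [-0.0, -0.3, -3.6]
grip_width: 0.157
```

Request:
{"api": "apply_moves", "payload": {
  "increments": [
    [0, 0, -3, 0, 0, 0],
    [0, 0, -6, 0, 0, 0],
    [0, 0, -9, 0, 0, 0],
    [0, 0, -12, 0, 0, 0],
    [0, 0, -12, 0, 0, 0]
  ]
}}

```text
t: 28.22
position: [0.6427, -0.2722, 0.1081]
tcp_rot: [[0.418, 0.909, 0.002], [0.909, -0.418, -0.001], [0.0, 0.002, -1.0]]
contact_force: [-1.9, 0.3, 9.5]
grip_width: 0.156
```

Request:
{"api": "apply_moves", "payload": {
  "increments": [
    [0, 0, 0, 0, 0, 0],
    [0, 0, 0, 0, 0, 0],
    [0, 0, 0, 0, 0, 0],
    [0, 0, 0, 0, 0, 0],
    [0, 0, 0, 0, 0, 0]
  ]
}}

```text
t: 28.63
position: [0.6427, -0.2722, 0.1088]
tcp_rot: [[0.418, 0.909, 0.002], [0.909, -0.418, -0.001], [0.0, 0.002, -1.0]]
contact_force: [-2.8, 0.4, 8.7]
grip_width: 0.156
```

Request:
{"api": "apply_moves", "payload": {
  "increments": [
    [0, 0, -2, 0, 0, 0],
    [0, 0, -2, 0, 0, -6],
    [0, 0, -2, 0, 0, -12],
    [0, 0, -2, 0, 0, -18],
    [0, 0, -2, 0, 0, -24]
  ]
}}

```text
t: 29.05
position: [0.6431, -0.2726, 0.1072]
tcp_rot: [[0.754, 0.657, 0.003], [0.657, -0.754, -0.002], [0.001, 0.004, -1.0]]
contact_force: [2.5, -1.6, 9.9]
grip_width: 0.16
```

Request:
{"api": "apply_moves", "payload": {
  "increments": [
    [0, 0, 0, 0, 0, -6],
    [0, 0, 0, 0, 0, -12],
    [0, 0, 0, 0, 0, -18],
    [0, 0, 0, 0, 0, -24],
    [0, 0, 0, 0, 0, -28]
  ]
}}

```text
t: 29.47
position: [0.6429, -0.2729, 0.1072]
tcp_rot: [[0.974, 0.225, 0.003], [0.225, -0.974, -0.002], [0.002, 0.003, -1.0]]
contact_force: [-1.3, -1.4, 10.7]
grip_width: 0.16
```

Request:
{"api": "apply_moves", "payload": {
  "increments": [
    [0, 0, 0, 0, 0, -2],
    [0, 0, 0, 0, 0, -4],
    [0, 0, 0, 0, 0, -5],
    [0, 0, 0, 0, 0, -5],
    [0, 0, 0, 0, 0, -5]
  ]
}}

```text
t: 29.88
position: [0.6432, -0.2729, 0.1074]
tcp_rot: [[0.99, 0.144, 0.004], [0.144, -0.99, -0.002], [0.003, 0.003, -1.0]]
contact_force: [-0.2, -1.8, 9.5]
grip_width: 0.155
```

Run:
```python
from h import *
s=env.read_state();print(s['ft_torque'],s['contact_force'],s['position'])
```

```text
[-0.14159681  0.36715021  0.04387913] [-0.24955336 -1.77437615  9.54414836] [ 0.64320644 -0.272928    0.10735076]
```

Request:
{"api": "apply_moves", "payload": {
  "increments": [
    [0, 0, 0, 0, 0, -1],
    [0, 0, 0, 0, 0, -2],
    [0, 0, 0, 0, 0, -2.5],
    [0, 0, 0, 0, 0, -2.5],
    [0, 0, 0, 0, 0, -2.5]
  ]
}}

```text
t: 30.3
position: [0.6433, -0.2721, 0.1073]
tcp_rot: [[0.995, 0.102, 0.004], [0.102, -0.995, -0.001], [0.003, 0.002, -1.0]]
contact_force: [-1.4, 0.5, 10.3]
grip_width: 0.161
```

Run:
```python
from h import *
s=env.read_state();print(s['ft_torque'],s['contact_force'],s['position'],np.degrees(np.arctan2(s['tcp_rot'][1,1],s['tcp_rot'][0,1])))
```

```text
[0.18213583 0.43092827 0.28863897] [-1.40731289  0.5355649  10.33174728] [ 0.64331498 -0.27213165  0.10734535] -84.13823351391781
```

Request:
{"api": "apply_moves", "payload": {
  "increments": [
    [0, 0, 2, 0, 0, 0],
    [0, 0, 4, 0, 0, 0],
    [0, 0, 6, 0, 0, 0],
    [0, 0, 8, 0, 0, 0],
    [0, 0, 8, 0, 0, 0]
  ]
}}

```text
t: 30.72
position: [0.6429, -0.2719, 0.1142]
tcp_rot: [[0.995, 0.102, 0.002], [0.102, -0.995, -0.001], [0.002, 0.001, -1.0]]
contact_force: [1.7, -0.5, 5.6]
grip_width: 0.158
```

Request:
{"api": "apply_moves", "payload": {
  "increments": [
    [0, 0, 1, 0, 0, 0],
    [0, 0, 1, 0, 0, 0],
    [0, 0, 1, 0, 0, 0],
    [0, 0, 1, 0, 0, 0],
    [0, 0, 1, 0, 0, 0]
  ]
}}

```text
t: 31.13
position: [0.6426, -0.2718, 0.1145]
tcp_rot: [[0.995, 0.102, 0.001], [0.102, -0.995, -0.0], [0.001, 0.0, -1.0]]
contact_force: [3.4, 0.1, 5.8]
grip_width: 0.158
```

Request:
{"api": "apply_moves", "payload": {
  "increments": [
    [0, 0, 1, 0, 0, 0],
    [0, 0, 1, 0, 0, 0],
    [0, 0, 1.5, 0, 0, 0],
    [0, 0, 1.5, 0, 0, 0],
    [0, 0, 1.5, 0, 0, 0]
  ]
}}

```text
t: 31.55
position: [0.6422, -0.2717, 0.115]
tcp_rot: [[0.995, 0.102, 0.0], [0.102, -0.995, 0.0], [0.0, -0.0, -1.0]]
contact_force: [6.5, 0.9, -0.0]
grip_width: 0.159
```

Request:
{"api": "apply_moves", "payload": {
  "increments": [
    [0, 0, 0, 0, 0, 0],
    [0, 0, 0, 0, 0, 0],
    [0, 0, 0, 0, 0, 0],
    [0, 0, 0, 0, 0, 0],
    [0, 0, 0, 0, 0, 0]
  ],
  "claw": 130
}}

```text
t: 31.97
position: [0.6415, -0.2721, 0.1152]
tcp_rot: [[0.995, 0.101, -0.001], [0.101, -0.995, 0.0], [-0.001, -0.0, -1.0]]
contact_force: [0.7, -0.7, 0.2]
grip_width: 0.441
```

Request:
{"api": "apply_moves", "payload": {
  "increments": [
    [0, 0, 10, 0, 0, 0],
    [0, 0, 35, 0, 0, 0],
    [0, 0, 70, 0, 0, 0],
    [0, 0, 105, 0, 0, 0],
    [-25, -15, 130, 0, 0, 0]
  ]
}}

```text
t: 32.38
position: [0.6206, -0.2821, 0.2491]
tcp_rot: [[0.994, 0.108, 0.004], [0.108, -0.994, 0.002], [0.005, -0.002, -1.0]]
contact_force: [1.6, -0.2, 1.6]
grip_width: 0.488
```

Request:
{"api": "apply_moves", "payload": {
  "increments": [
    [-30, -20, 10, 0, 0, 0],
    [-60, -40, 20, 0, 0, 0],
    [-70, -50, 20, 0, 0, 0],
    [-70, -50, 20, 0, 0, 0],
    [-70, -50, 20, 0, 0, 0]
  ]
}}

```text
t: 32.8
position: [0.5466, -0.3375, 0.2663]
tcp_rot: [[0.995, 0.1, 0.001], [0.1, -0.995, -0.0], [0.001, 0.001, -1.0]]
contact_force: [-0.1, -0.8, -0.3]
grip_width: 0.488
```

Run:
```python
from capfit import *
im,d,ci,P=fit((.642,-.272),fn='w9.png',zt=(.088,.111,.137),rad=.085)
m=(np.hypot(P[...,0]-.642,P[...,1]+.272)<.08)&(abs(P[...,2]-.0885)<.003)
q=P[m];
for k in(q[q[:,0]>.67],q[q[:,0]<.61]):
  if len(k):print(len(k),k.mean(0))
a=cv2.imread('pics/w9.png')
im2,d2,c2=snap('scene');P2=cloud(d2,c2)
r=np.hypot(P2[...,0]-.642,P2[...,1]+.272)
for z in(.111,.137):
  k=(r<.06)&(abs(P2[...,2]-z)<.004);print(z,k.sum(),np.median(P2[k][:,2]),cv2.minAreaRect(P2[k][:,:2].astype(np.float32)))
b=cv2.cvtColor(im2,cv2.COLOR_RGB2BGR)[160:340,200:420]
cv2.imwrite('pics/f.png',np.vstack([cv2.resize(b,(440,360),interpolation=cv2.INTER_CUBIC),cv2.resize(a[0:230,140:580],(440,230))]))
```

```text
tcp [ 0.5466 -0.3375  0.2663] tool y ang -84.3 cam [ 0.612 -0.33   0.428]
0.088 1349 0.0875 circ ((0.640489935874939, -0.27039700746536255), 0.07155875861644745) rect ((0.6427421569824219, -0.2860225737094879), (0.1399500072002411, 0.06306389719247818), 8.609068870544434)
0.111 6661 0.1105 circ ((0.6430052518844604, -0.2706952393054962), 0.0459514744579792) rect ((0.6432962417602539, -0.2709888219833374), (0.0909813717007637, 0.09065607190132141), 53.05747604370117)
0.137 1312 0.1362 circ ((0.6430766582489014, -0.27056801319122314), 0.03182510286569595) rect ((0.6430697441101074, -0.2708101272583008), (0.06272773444652557, 0.01422011386603117), 6.170601844787598)
637 [ 0.70103919 -0.26165261  0.0875498 ]
664 [ 0.58244893 -0.27990286  0.08746448]
0.111 822 0.11134963801302383 ((0.6401137709617615, -0.2708792984485626), (0.09000682830810547, 0.08844441920518875), 69.29122161865234)
0.137 179 0.13699308420298129 ((0.6408843994140625, -0.2712906002998352), (0.06338121742010117, 0.015331554226577282), 3.760331153869629)
```

View pics/f.png

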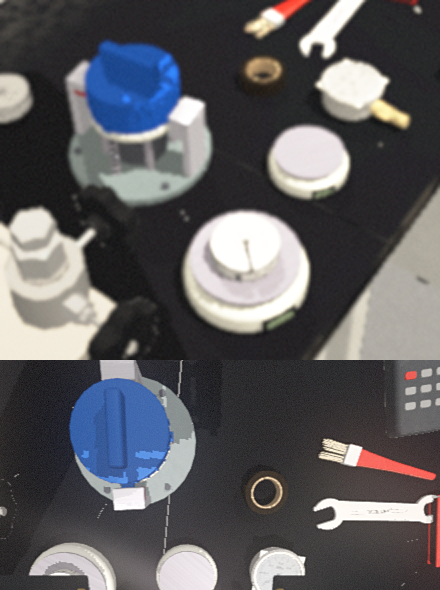

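Run:
```python
from h import *
im,d,ci=snap('side');P=cloud(d,ci);r=np.hypot(P[...,0]-.455,P[...,1]+.203)
for z in(.041,.0605):
  k=(r<.06)&(abs(P[...,2]-z)<.004);print(z,np.median(P[k][:,2]),cv2.minEnclosingCircle(P[k][:,:2].astype(np.float32)))
print(env.finish_job())
```

```text
0.041 0.0412791939081541 ((0.45534199476242065, -0.2022441327571869), 0.05057692527770996)
0.0605 0.06012896705885917 ((0.45568177103996277, -0.20263846218585968), 0.03031209483742714)
the job is handed in; nothing more can be done
None
```

The job is done and handed in at about 33 s of robot time. I took the cap off by pushing and turning it. Both weights (the magazine held only two) are now stacked on the larger scale, and the cap is locked back on.

**Last checks:**
- **Stack:** the top is 19–20 mm above the pan, as it should be for two flat weights. The stack is within about 1 mm of the pan's centre.
- **Magazine:** after the second weight it showed only the bare platform at its empty height of 82 mm.
- **Cap:** its top is about 111 mm up, which is the locked height. When I eased the push, the spring force fell to zero within half a millimetre, so the hooks are holding the ears.
- **Cap angle:** the wing sits about 2.5° clockwise of the line between the hooks. That is within the roughly 3° of play in the pockets, and the rising turning force suggested the ears were at the end walls.
- **Surroundings:** I never touched the gauge or the tape roll, and they look unmoved in the last picture. The gripper was clear of everything when I handed in.

**Disagreement:** the cameras differed by 1–3 mm on positions, with no effect on the grips or fits.

**Hardest contact:** setting down the first weight pressed it onto the pan with about 13 N.

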